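# Set the tailstock of the engraving centres and hold its sprung centre open

### The job

Get the bench centres ready for the next shaft: slide the green tailstock up against the yellow bed stop, then turn its red-balled clamp lever all the way round to lock it there. Then pull the black knob at the back of the tailstock out against its spring until the red ring on the stem has just come out of the collar, and finish while still holding it at that mark, so that a colleague can fit the shaft. Leave the other things on the bench where they are.

Things in the scene. Friction and masses are not known exactly. Their poses are not given: they have to be found in the camera images.
- bed: bed of the bench centres, bolted down: green base, steel way on top, 430 mm long (own y), 80 mm wide (foot 110), 50 mm high. Origin: centre of its underside, on the table. +y points along the bed to the fixed headstock (last 60 mm, robot's left), +x across the bed away from the robot, z up; turned up to 0.3 rad. Axis of both centres: x = 0, 120 mm above the table.
- tailstock (a joint): position (m) of the green tailstock on the bed: 0 at the -y end, growing towards the headstock (bed +y). Unlocked, it slides with about 4 N of drag and stays where it is left. Foot 84 x 64 mm; above it a round barrel 44 mm across, 64 mm long, axis along the bed, which can be gripped across from above. The bed stop blocks it.
- tailstock_barrel (a point): centre of the tailstock's barrel (on its axis, 120 mm above the table). Site axes parallel to those of the bed.
- tailstock_face (a point): middle of the face of the tailstock's foot that looks to the headstock and meets the bed stop; 62 mm above the table, 32 mm towards the headstock from the barrel's centre.
- bed_stop: yellow stop block with a brass thumbscrew, 50 mm across the bed, 22 mm along it, 26 mm high (38 with screw), fixed on the way between tailstock and headstock; already set. Origin: centre of its underside, 50 mm above the table; axes as the bed's. The face that the tailstock meets is at y = -11 mm in its frame.
- clamp_lever (a joint): angle (rad) of the tailstock's clamp lever: 0 to 0.25 open, pointing across the bed to the robot (bed -x); it turns about a vertical axis, clockwise seen from above, to its end at 1.57, lying along the bed towards the headstock (+y): locked. It stays where left; 2 to 3 N at the ball turn it; it bites from about 1 on. Locked, the tailstock holds about 20 N; open, pulling the knob drags it back.
- lever_ball (a point): centre of the red ball, 25 mm across, at the lever's end, 110 mm above the table, 70 mm from the lever's axis. The lever's arm is a 9 mm rod rising to the ball.
- lever_pivot (a point): point on the lever's vertical axis at the ball's height (110 mm above the table); 53 mm from the barrel's axis on the robot's side, level with the barrel's middle. The hub round it is 24 mm across, its top 88 mm above the table.
- quill (a joint): how far (m) the sprung quill is drawn out at the back: 0 at rest, growing as the knob is pulled along bed -y, away from the headstock; limit 0.040. The mark is 0.024: there the 5 mm wide red ring on the stem has just come wholly out of the steel collar behind the barrel. The pull grows from 3 N at rest to 8 N at the mark, 11 N at the limit; let go, it springs back.
- pull_knob: black fluted pull knob on the quill's stem, 28 mm across, 20 mm long, axis along the bed. Origin: its middle, 120 mm above the table, at rest 60 mm behind the barrel's centre; axes as the bed's. At rest its inner face is 8 mm behind the collar (24 mm across, 10 mm long); nothing stands beside it, nor below it down to the way 50 mm above the table.
- v_block: grey steel V-block, 50 x 44 x 40 mm, standing on the table near the headstock end, on the robot's side of the bed; bystander
- shaft: steel shaft, 16 mm across and 100 mm long, lying in the V-block (origin at its middle); bystander
- oil_bottle: yellow plastic bottle with red cap, 38 mm across, 100 mm tall, on the far side of the bed (origin under its centre); bystander
- spanner: steel spanner, 130 mm long, lying on the far side of the bed; bystander
- rotary_tool: grey and black cordless rotary engraver, about 215 mm long and 46 mm high, lying to the right; bystander
- copper_plate: copper plate 100 x 70 x 4 mm lying flat at the right, near the robot; bystander
- bit_jar: glass jar with steel cap, 60 mm across, 70 mm tall, on the left; bystander
- bench_brush: bench brush, 190 mm long, lying on the left near the robot; bystander

How it is judged:
By the outcome, as a careful person would: the job done as asked, in the order asked, and still so for the second after the job is handed in, while the arm keeps its last pose, push and grip.
It also fails if it takes over 64 s, if anything falls off the work surface, if the arm or the gripper's body presses on something with over 40 N, if the wrist force passes 120 N, or if a joint passes its speed limit or range.

### The arm

A 6-joint arm with a two-finger parallel gripper is mounted at the origin on the work surface. World frame = base frame: x ahead of the robot, y to its left, z up, the work surface at z = 0. Lengths are in m, angles in degrees, forces in N, time in s.
With the tool pointing down it reaches from about 0.35 to 0.775 m from the base axis. Payload 7.3 kg.
Tool frame: the origin (TCP) lies at the very end of the fingers, on their centre line; the grasp point (between the pads) lies 19 mm behind it (env.grip_point_offset is the distance from the TCP to the grasp point, in m); z points along the fingers, y is the direction in which the jaws open and shut (so a half turn about z gives the same grasp; the last joint's range is limited). The gripper opens to 92 mm and grips with 3 to 60 N. Pads are 19 mm wide; open, the fingers measure 130 mm over their backs; the gripper's body (75 mm by 190 mm) begins 47 mm behind the grasp point.
Start: joints at [-73.281, 19.595, 87.324, -0, 73.075, -8.365], TCP at [0.223, -0.475, 0.227] pointing down, gripper open.
Joint ranges: [-145.02, 145.02], [-44.19, 115.74], [2.07, 154.8], [-57.11, 237.11], [16.16, 152.29], [-177.93, 177.93]. Speed limits (degrees/s): [147.25, 147.25, 180, 180, 180, 180].

### API

Orientations are given as [roll, pitch, yaw] about the fixed x, y, z axes, in that order (R = Rz(yaw) Ry(pitch) Rx(roll)).
In Python, from bench import env gives the robot as it stands.
- The arm moves only by the shell command python3 -m creep 'ROWS'. ROWS is JSON, a list of rows, each a list of 3 entries, a list of its own where there are three numbers: the shift along the tool's x, y, z in m, then the turn about the tool's z in degrees, then the finger opening in m, from 0 to 0.0918. A call has 1 to 12 rows; each row is the pose to reach, as a shift and turn from the pose commanded when the call began, along the tool's axes at that moment; what a row does not reach only later rows make up. A row lasts 1/10 s, in which the tool goes at most 50 mm and 8.59 degrees, less where a joint would pass 70% of its speed; a pose out of reach is approached as far as the arm can. A call with a gripper value outside its range is refused whole. The fingers move at their own pace and stop on an object; the grip force is fixed at half the most. Time passes only in rows, so rows that repeat a pose let the fingers close. It gives the time, the measured TCP pose, the force and the opening at its end, in the units of the state.
- env.state(): the state, without advancing time (a new reading comes with each control period).
- env.snapshot(name): name is "scene" or "top" or "wrist"; returns a dict with "frame" (384x512x3 uint8, red, green, blue), "fx", "fy", "cx", "cy" (pixels), "R" (3x3) and "t" (3): a world point X has camera coordinates R X + t; the wrist camera has in their place "mount" (4x4, takes a point from camera to tool coordinates, whose origin is the TCP and whose axes are the flange's). Camera axes: x right, y down, z forward; pixel columns grow to the right and rows downward; lengths in m; the calibration is good to about 2 mm. The wrist camera is an equidistant fisheye: a pixel r from the principal point sees the ray r / f radians off the axis. A picture is of the moment at which its call begins: read the wrist's pose just before it. There is no depth.
- env.close_job(): hands the job in, once; it reports no verdict.
The state is a dict: "clock": time; "joints": joint angles; "dq": joint speeds; "effort": joint torques, N m; "eef_pos": TCP position; "orientation": TCP orientation; "wrist_force": force on the tool from outside, world axes, zero at the start; "moment": the same for the moment, N m; "width": finger opening in m.
Only numpy, scipy, OpenCV 4.12 (cv2) and the standard library are available. Lean on these libraries where they do the work, as an engineer would, in place of code of your own. Each camera call takes 0.05 s, during which the arm holds its last target.

## Working session

There is one attempt and no reset: what is moved stays moved. The work goes in short steps, Python scripts to look and compute and a shell command to move; the robot and the scene stay as the last step left them, time stands still between calls to the robot, and variables do not carry over. Pictures are saved under pics/ and viewed, and the job is handed in when it is done.

```bash
ls; mkdir -p pics
cat > h.py <<'E'
from bench import env
import numpy as np, cv2
def save(n,name):
    s=env.snapshot(n); cv2.imwrite(f'pics/{name}.png',cv2.cvtColor(s['frame'],cv2.COLOR_RGB2BGR)); 
    import pickle; pickle.dump((s,env.state()),open(f'pics/{name}.pkl','wb')); return s
def crop(name,x0,y0,x1,y1,k,out):
    im=cv2.imread(f'pics/{name}.png')[y0:y1,x0:x1]; cv2.imwrite(f'pics/{out}.png',cv2.resize(im,None,fx=k,fy=k,interpolation=cv2.INTER_CUBIC))
def load(name):
    import pickle; return pickle.load(open(f'pics/{name}.pkl','rb'))
def ray(s,u,v):
    R=np.array(s['R']);t=np.array(s['t']); d=R.T@np.array([(u-s['cx'])/s['fx'],(v-s['cy'])/s['fy'],1]); return -R.T@t,d/np.linalg.norm(d)
def tri(rays):
    A=np.zeros((3,3));b=np.zeros(3)
    for o,d in rays:
        P=np.eye(3)-np.outer(d,d);A+=P;b+=P@o
    x=np.linalg.solve(A,b); return x,[np.linalg.norm((np.eye(3)-np.outer(d,d))@(x-o)) for o,d in rays]
def atz(r,z): o,d=r; return o+d*(z-o[2])/d[2]
def proj(s,X):
    c=np.array(s['R'])@X+np.array(s['t']); return s['fx']*c[0]/c[2]+s['cx'],s['fy']*c[1]/c[2]+s['cy']
E
python3 - <<'E'
from h import *
print(env.state(), env.grip_point_offset)
for n in ('scene','top'):
    s=save(n,n+'0'); print({k:s[k] for k in s if k!='frame'})
E
```

```text
pics
{'clock': 0.0, 'joints': array([-7.32808900e+01,  1.96364966e+01,  8.73774258e+01,  1.25938681e-03,
        7.30727364e+01, -8.36611204e+00]), 'dq': array([-0.00368567,  0.01525545, -0.09562572,  0.00061071, -0.06392368,
       -0.11078907]), 'effort': array([-9.74494251e-04, -4.31253290e+01, -2.44216543e+01,  7.16197933e-02,
        5.59253432e-02, -1.10830288e-04]), 'eef_pos': array([ 0.22248505, -0.47508751,  0.22604322]), 'orientation': array([-1.79914439e+02, -1.38001058e-02,  2.50848442e+01]), 'wrist_force': array([-0.44440764,  0.6990697 , -0.16280523]), 'moment': array([-0.03003343,  0.01529599,  0.03119872]), 'width': 0.09203798101403764} 0.0188
{'fx': 356.313258618378, 'fy': 356.313258618378, 'cx': 255.76173686139754, 'cy': 185.09114399210395, 'R': array([[-0.7089865 ,  0.70493192,  0.02022697],
       [ 0.4152126 ,  0.44044073, -0.79599652],
       [-0.57003213, -0.5559523 , -0.60496315]]), 't': array([ 0.37875299, -0.16503202,  1.32811954])}
{'fx': 474.1985931261088, 'fy': 474.1985931261088, 'cx': 256.47896329832, 'cy': 188.04386498832665, 'R': array([[ 0.02557334, -0.99965321,  0.00628189],
       [-0.98179066, -0.02629864, -0.18813689],
       [ 0.18823685, -0.00135621, -0.98212273]]), 't': array([0.01131374, 0.55497578, 1.36567073])}
```

View pics/scene0.png

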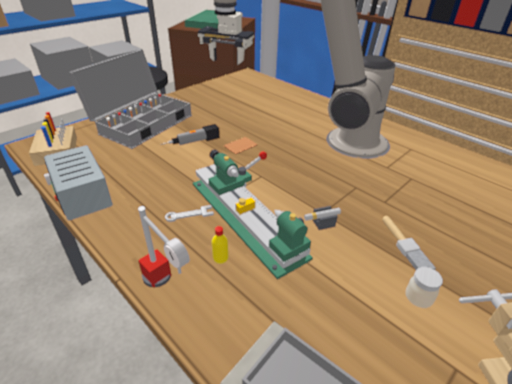

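View pics/top0.png

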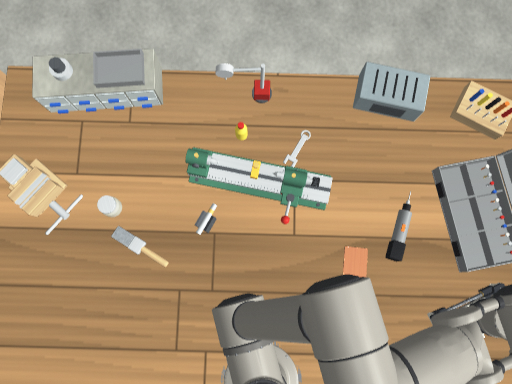

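```bash
python3 -c "
from h import *
crop('top0',175,135,345,235,4.7,'top0c'); crop('scene0',180,135,350,275,4.5,'scene0c')"
```

```text
(no output)
```

View pics/top0c.png

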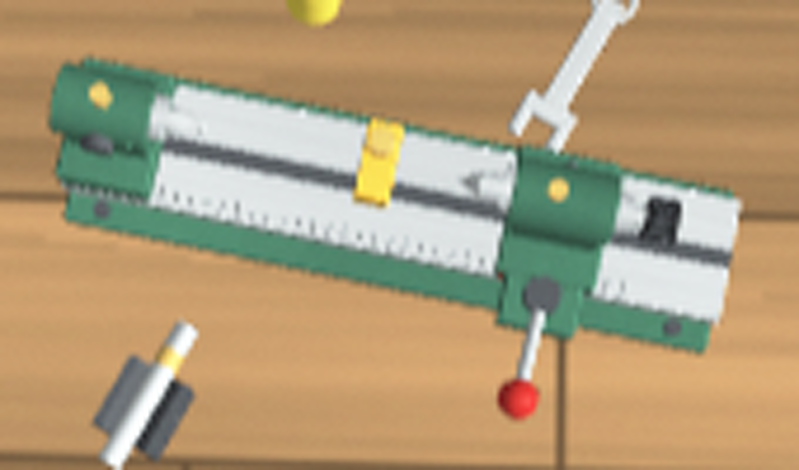

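View pics/scene0c.png

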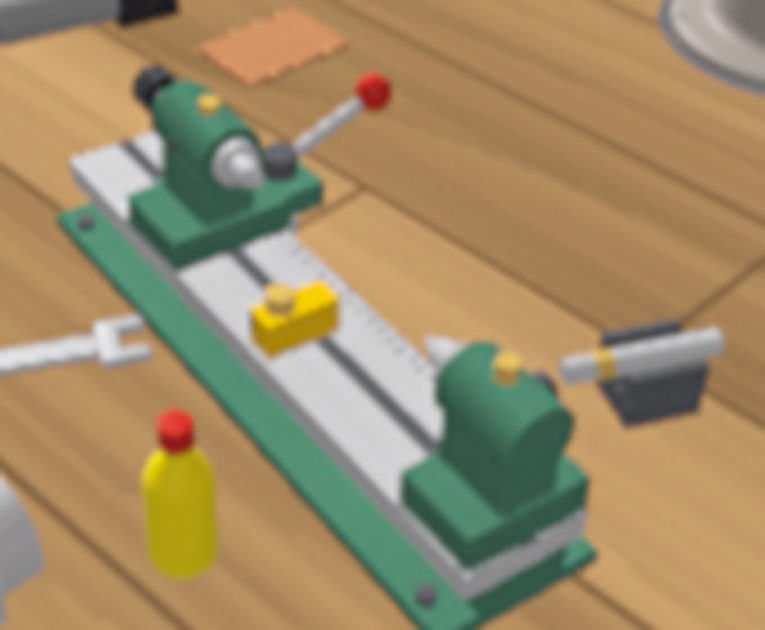

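Run:
```python
from h import *
T=load('top0')[0];S=load('scene0')[0]
t=lambda u,v:ray(T,u/4.7+175-.4,v/4.7+135-.4)
s=lambda u,v:ray(S,u/4.5+180-.4,v/4.5+135-.4)
P={}
for n,a,b in [('oilT',(558,188),(209,103)),('oilH',(100,95),(508,367)),('ball',(518,399),(373,91)),('knob',(661,222),(154,86)),('hub',(543,294),(281,155)),('screw',(384,133),(280,296))]:
    P[n],e=tri([t(*a),s(*b)]); print(n,P[n].round(4),np.round(e,4))
d=P['oilH']-P['oilT']; print('yaw',np.degrees(np.arctan2(-d[0],d[1])))
# bed corners top view of way z=.05 right end
for p in [(740,200),(715,322),(172,84)]: print(atz(t(*p),.05).round(4))
# foot bottom corners
for p in [(704,354),(65,222)]: print('foot',atz(t(*p),.0).round(4),atz(t(*p),.015).round(4))
# stop faces
for p in [(404,126),(387,207),(372,119),(356,200)]: print('stop',atz(t(*p),.076).round(4),atz(t(*p),.05).round(4))
print('cam',ray(T,0,0)[0],ray(S,0,0)[0])
```

```text
oilT [ 0.5771 -0.0756  0.145 ] [0.0013 0.0013]
oilH [0.6269 0.2004 0.1464] [0.001 0.001]
ball [ 0.4547 -0.0562  0.1092] [0.0006 0.0006]
knob [ 0.5643 -0.1416  0.1206] [0.0004 0.0004]
hub [ 0.523  -0.0716  0.0839] [0.0016 0.0016]
screw [0.6215 0.0307 0.0859] [0.0031 0.0031]
yaw -10.236366173163969
[ 0.5945 -0.2009  0.05  ]
[ 0.5149 -0.1847  0.05  ]
[0.6613 0.1662 0.05  ]
foot [ 0.5016 -0.1851  0.    ] [ 0.4994 -0.1828  0.015 ]
foot [0.5786 0.2378 0.    ] [0.5755 0.2356 0.015 ]
stop [0.6309 0.0158 0.076 ] [0.6375 0.0156 0.05  ]
stop [0.5783 0.0252 0.076 ] [0.5838 0.0252 0.05  ]
stop [0.6349 0.0362 0.076 ] [0.6415 0.0363 0.05  ]
stop [0.5823 0.0448 0.076 ] [0.5879 0.0451 0.05  ]
cam [0.28751115 0.02775707 1.4455966 ] [1.09412495 0.54406286 0.66443744]
```

```bash
python3 -m creep '[[[0.25,-0.105,0],-28,0.09],[[0.25,-0.105,0],-28,0.09],[[0.25,-0.105,0],-28,0.09],[[0.25,-0.105,0],-28,0.09],[[0.25,-0.105,0],-28,0.09],[[0.488,-0.207,0],-54.7,0.06],[[0.488,-0.207,0],-54.7,0.06],[[0.488,-0.207,0],-54.7,0.06],[[0.488,-0.207,0],-54.7,0.06],[[0.488,-0.207,0],-54.7,0.06],[[0.488,-0.207,0],-54.7,0.06],[[0.488,-0.207,0],-54.7,0.06]]'
python3 - <<'E'
from h import *
st=env.state();print(st)
s=save('wrist','w1');print(s['mount'],s['fx'],s['cx'],s['cy'])
E
```

```text
clock: 1.3
eef_pos: [0.5785, -0.0778, 0.2257]
orientation: [-180.0, -0.1, 80.0]
wrist_force: [-0.1, 0.1, -0.0]
width: 0.0603
{'clock': 1.3, 'joints': array([-1.52077422e+01,  2.58660619e+01,  7.77525482e+01,  5.52904870e-02,
        7.64209593e+01, -5.26349426e+00]), 'dq': array([-3.79671039, -1.81291892,  3.18847166, -1.95198189,  0.04570274,
       -2.61033362]), 'effort': array([  1.49510521, -49.13097739, -25.82259178,   0.34917112,
         0.05930099,   0.45577557]), 'eef_pos': array([ 0.57845585, -0.07776518,  0.22573384]), 'orientation': array([-1.79965521e+02, -5.71398879e-02,  8.00427349e+01]), 'wrist_force': array([-0.08085558,  0.10909481, -0.04139684]), 'moment': array([-0.02510827, -0.10378529,  0.0500783 ]), 'width': 0.060319749172909505}
[[-4.90546363e-04 -9.60516297e-01 -2.78223296e-01  7.49317157e-02]
 [ 9.99999867e-01 -4.27035343e-04 -2.88875490e-04 -3.39868591e-04]
 [ 1.58658435e-04 -2.78223401e-01  9.60516379e-01 -1.58629354e-01]
 [ 0.00000000e+00  0.00000000e+00  0.00000000e+00  1.00000000e+00]] 297.3186396354542 255.3410774842674 188.10958722085076
```

View pics/w1.png

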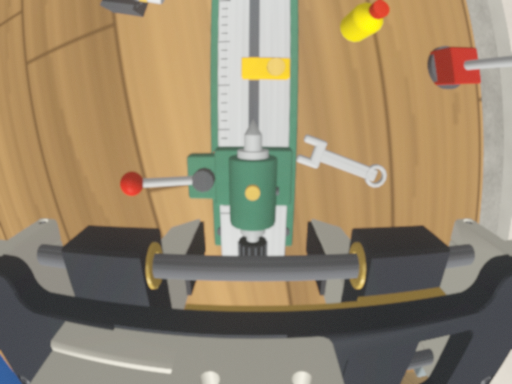

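```bash
cat >> h.py <<'E'
from scipy.spatial.transform import Rotation as Ro
def wray(L,u,v):
    s,st=L; x=(u-s['cx'])/s['fx'];y=(v-s['cy'])/s['fy'];r=np.hypot(x,y)+1e-12
    d=np.array([np.sin(r)*x/r,np.sin(r)*y/r,np.cos(r)]);M=np.array(s['mount'])
    R=Ro.from_euler('xyz',st['orientation'],degrees=True).as_matrix()
    return R@M[:3,3]+st['eef_pos'],R@M[:3,:3]@d
E
python3 - <<'E'
from h import *
crop('w1',110,40,310,265,2.66,'w1c')
L=load('w1')
for n,p,z in [('ball',(131,183),.11),('hub',(203,180),.088),('oil',(252.5,193),.146),('knobmid',(252,247),.134),('stopL',(243,79.5),.076),('stopR',(290,79.5),.076),('footL',(189,154),.074),('wayL',(219,20),.05),('wayL',(220,140),.05),('wayR',(291.5,20),.05),('wayR',(290,140),.05)]:
    print(n,atz(wray(L,*p),z).round(4))
T=load('top0')[0]
for n,p,q in [('ball',(131,183),(518,399)),('oil',(252.5,193),(558,188)),('hub',(203,180),(543,294))]:
    print(n,tri([wray(L,*p),ray(T,q[0]/4.7+174.6,q[1]/4.7+134.6)]))
E
```

```text
ball [ 0.4523 -0.0566  0.11  ]
hub [ 0.5226 -0.0721  0.088 ]
oil [ 0.5746 -0.0775  0.146 ]
knobmid [ 0.5639 -0.1335  0.134 ]
stopL [0.5818 0.022  0.076 ]
stopR [0.6291 0.014  0.076 ]
footL [ 0.5104 -0.0442  0.074 ]
wayL [0.5669 0.0983 0.05  ]
wayL [ 0.5432 -0.0382  0.05  ]
wayR [0.6465 0.0841 0.05  ]
wayR [ 0.6213 -0.052   0.05  ]
ball (array([ 0.45439296, -0.05611055,  0.11407822]), [np.float64(0.00028310803763683377), np.float64(0.0002831080376368596)])
oil (array([ 0.57549548, -0.07531681,  0.15464264]), [np.float64(0.0005508642190646592), np.float64(0.0005508642190646328)])
hub (array([ 0.52300201, -0.07209617,  0.08942537]), [np.float64(0.00037989434968925426), np.float64(0.00037989434968928304)])
```

View pics/w1c.png

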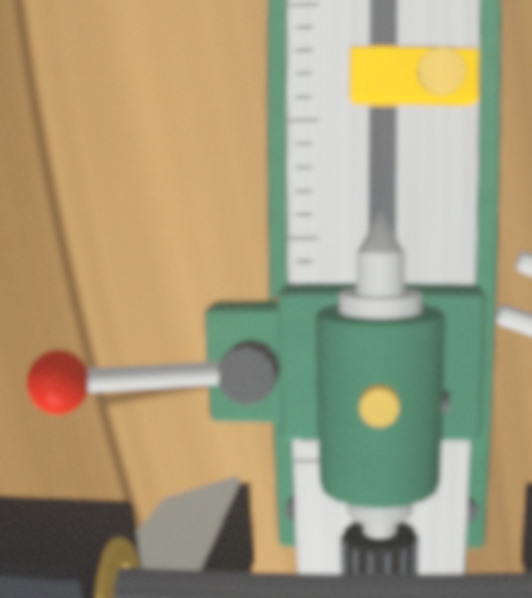

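```bash
python3 -m creep '[[[-0.001,-0.002,0.03],0,0.06],[[-0.001,-0.002,0.06],0,0.06],[[-0.001,-0.002,0.09],0,0.06],[[-0.001,-0.002,0.11],0,0.06],[[-0.001,-0.002,0.123],0,0.06],[[-0.001,-0.002,0.123],0,0.06],[[-0.001,-0.002,0.123],0,0.06],[[-0.001,-0.002,0.123],0,0.06]]'
python3 - <<'E'
from h import *
save('wrist','w2')
E
```

```text
clock: 2.15
eef_pos: [0.5754, -0.0823, 0.1051]
orientation: [179.9, 0.0, 79.8]
wrist_force: [-0.2, 0.2, 0.6]
width: 0.0601
```

View pics/w2.png

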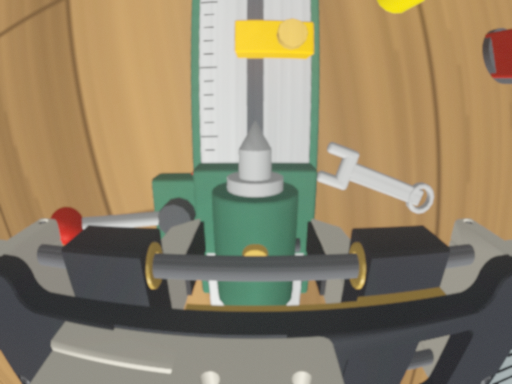

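```bash
python3 -m creep '[[[0,0,0],0,0.04],[[0,0,0],0,0.04],[[0,0,0],0,0.04],[[0,0,0],0,0.04],[[0,0,0],0,0.04],[[0,0,0],0,0.04]]'
```

```text
clock: 2.8
eef_pos: [0.5751, -0.0818, 0.1041]
orientation: [179.9, 0.0, 79.8]
wrist_force: [0.7, 0.5, 3.2]
width: 0.0434
```

```bash
python3 -m creep '[[[0.003,0,0],0,0.04],[[0.008,0,0],0,0.04],[[0.014,0,0],0,0.04],[[0.020,0,0],0,0.04],[[0.026,0,0],0,0.04],[[0.032,0,0],0,0.04],[[0.038,0,0],0,0.04],[[0.044,0,0],0,0.04],[[0.050,0,0],0,0.04],[[0.056,0,0],0,0.04],[[0.060,0,0],0,0.04],[[0.062,0,0],0,0.04]]'
python3 - <<'E'
from h import *
save('wrist','w3')
E
```

```text
clock: 4.0
eef_pos: [0.5862, -0.0204, 0.1041]
orientation: [179.9, 0.0, 79.8]
wrist_force: [1.6, -4.8, 5.1]
width: 0.0436
```

View pics/w3.png

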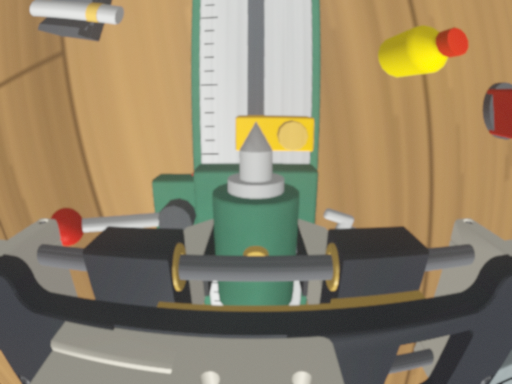

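```bash
python3 -m creep '[[[0.002,0,0],0,0.04],[[0.004,0,0],0,0.04],[[0.006,0,0],0,0.04],[[0.007,0,0],0,0.04],[[0.008,0,0],0,0.04],[[0.008,0,0],0,0.04]]';python3 -m creep '[[[0.001,0,0],0,0.04],[[0.002,0,0],0,0.04],[[0.002,0,0],0,0.04]]'
```

```text
clock: 4.65
eef_pos: [0.5877, -0.0127, 0.1041]
orientation: [179.9, 0.0, 79.8]
wrist_force: [1.8, -4.3, 4.8]
width: 0.043
clock: 4.95
eef_pos: [0.588, -0.0107, 0.1041]
orientation: [179.9, 0.0, 79.8]
wrist_force: [2.5, -3.6, 5.7]
width: 0.0434
```

```bash
python3 -m creep '[[[0.001,0,0],0,0.04],[[0.001,0,0],0,0.04]]';python3 -m creep '[[[0.001,0,0],0,0.04],[[0.001,0,0],0,0.04]]';python3 - <<'E'
from h import *
save('wrist','w4');crop('w4',180,80,340,220,4.5,'w4c')
E
```

```text
clock: 5.15
eef_pos: [0.5882, -0.0098, 0.1041]
orientation: [179.9, 0.0, 79.8]
wrist_force: [0.9, -4.2, 4.5]
width: 0.0431
clock: 5.35
eef_pos: [0.5884, -0.0088, 0.1041]
orientation: [179.9, 0.0, 79.8]
wrist_force: [0.8, -3.1, 4.9]
width: 0.0434
```

View pics/w4c.png

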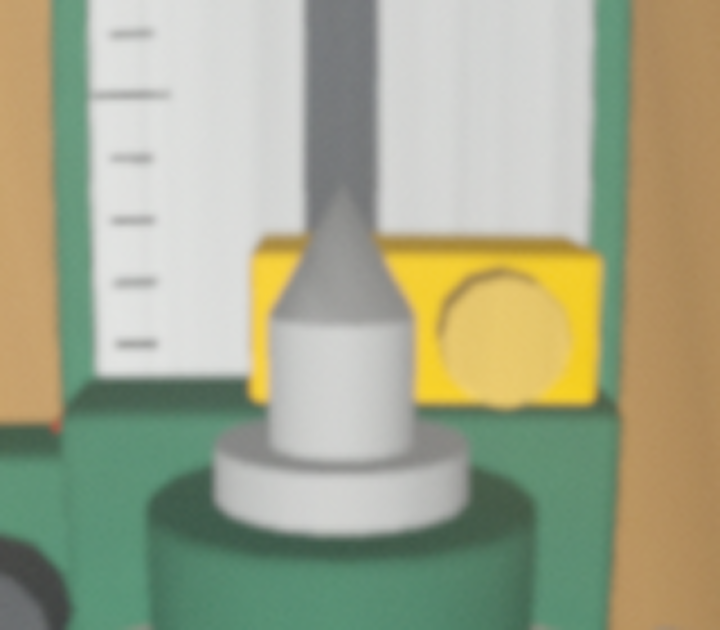

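```bash
for i in 1 2 3; do python3 -m creep '[[[0.001,0,0],0,0.04],[[0.001,0,0],0,0.04]]' | grep -E 'eef|force'; done
```

```text
eef_pos: [0.5884, -0.0083, 0.1041]
wrist_force: [1.3, -5.0, 5.3]
eef_pos: [0.5885, -0.0083, 0.1041]
wrist_force: [-0.5, -9.8, 5.4]
eef_pos: [0.5884, -0.0083, 0.1041]
wrist_force: [-0.5, -13.1, 5.9]
```

```bash
python3 -m creep '[[[0,0,0],0,0.06],[[0,0,0],0,0.06],[[0,0,0],0,0.06],[[0,0,-0.03],0,0.06],[[0,0,-0.06],0,0.06],[[0,0,-0.1],0,0.06],[[0,0,-0.11],0,0.06],[[0,0,-0.11],0,0.06]]'
python3 -m creep '[[[0,-0.06,0],-45,0.04],[[0,-0.06,0],-45,0.04],[[0,-0.06,0],-45,0.04],[[0,-0.06,0],-45,0.04],[[0.0015,-0.124,0],-90,0.04],[[0.0015,-0.124,0],-90,0.04],[[0.0015,-0.124,0],-90,0.04],[[0.0015,-0.124,0],-90,0.04],[[0.0015,-0.124,0],-90,0.04],[[0.0015,-0.124,0],-90,0.04],[[0.0015,-0.124,0],-90,0.04],[[0.0015,-0.124,0],-90,0.04]]'; python3 -m creep '[[[0,0,0],0,0.04],[[0,0,0],0,0.04]]'
python3 - <<'E'
from h import *
save('wrist','w5');save('top','t5');crop('t5',175,135,345,235,4.7,'t5c')
E
```

```text
clock: 6.8
eef_pos: [0.589, -0.0055, 0.2152]
orientation: [179.8, -0.0, 79.8]
wrist_force: [-0.4, 0.1, -0.2]
width: 0.06
clock: 8.0
eef_pos: [0.4655, 0.0179, 0.2119]
orientation: [-180.0, -0.2, 169.8]
wrist_force: [0.3, -0.1, 0.2]
width: 0.0402
clock: 8.2
eef_pos: [0.4662, 0.0176, 0.213]
orientation: [-180.0, -0.1, 169.7]
wrist_force: [0.1, -0.6, 0.6]
width: 0.0403
```

View pics/w5.png

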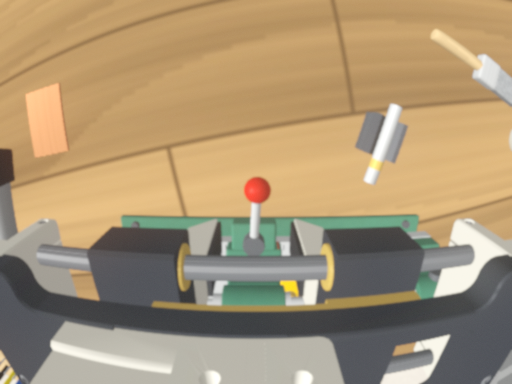

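View pics/t5c.png

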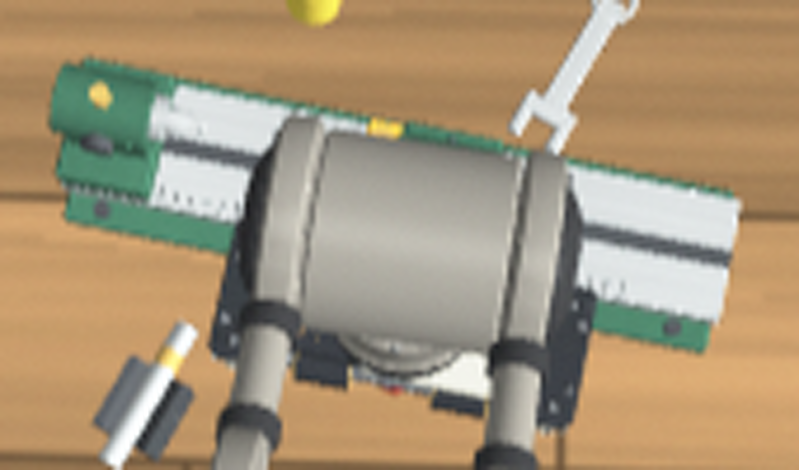

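Run:
```python
from h import *
L=load('w5')
print(L[1]['eef_pos'],atz(wray(L,257.5,189.5),.11), atz(wray(L,254,244),.088))
```

```text
[0.46628532 0.01758616 0.21318843] [0.46818609 0.01904471 0.11      ] [0.53347032 0.00372282 0.088     ]
```

```bash
python3 -m creep '[[[-0.001,0,0.03],0,0.04],[[-0.001,0,0.06],0,0.04],[[-0.001,0,0.085],0,0.04],[[-0.001,0,0.105],0,0.04],[[-0.001,0,0.119],0,0.04],[[-0.001,0,0.119],0,0.04],[[-0.001,0,0.119],0,0.04],[[-0.001,0,0.119],0,0.03],[[-0.001,0,0.119],0,0.029],[[-0.001,0,0.119],0,0.029],[[-0.001,0,0.119],0,0.029]]'
python3 - <<'E'
from h import *
save('wrist','w6')
E
```

```text
clock: 9.4
eef_pos: [0.4677, 0.0173, 0.0951]
orientation: [-180.0, 0.0, 169.8]
wrist_force: [0.0, 0.2, -0.3]
width: 0.0289
```

View pics/w6.png

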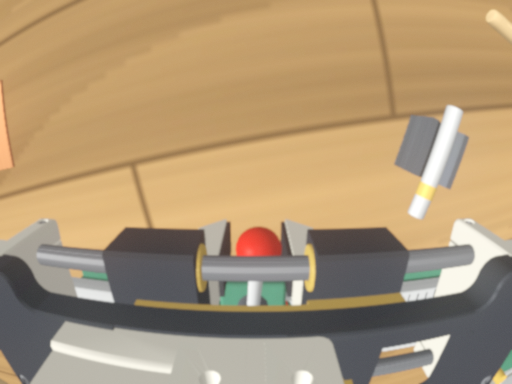

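```bash
python3 -m creep '[[[-0.0007,0.0063,0],6,0.029],[[-0.0021,0.0135,0],12,0.029],[[-0.0042,0.0205,0],18,0.029],[[-0.0071,0.0273,0],24,0.029],[[-0.0106,0.0337,0],30,0.029],[[-0.0148,0.0397,0],36,0.029],[[-0.0196,0.0452,0],42,0.029],[[-0.025,0.0502,0],48,0.029],[[-0.025,0.0502,0],48,0.029]]'
python3 - <<'E'
from h import *
save('wrist','w7')
E
```

```text
clock: 10.35
eef_pos: [0.5011, 0.0626, 0.0946]
orientation: [-180.0, -0.0, 121.8]
wrist_force: [-0.8, 0.5, 0.2]
width: 0.0289
```

View pics/w7.png

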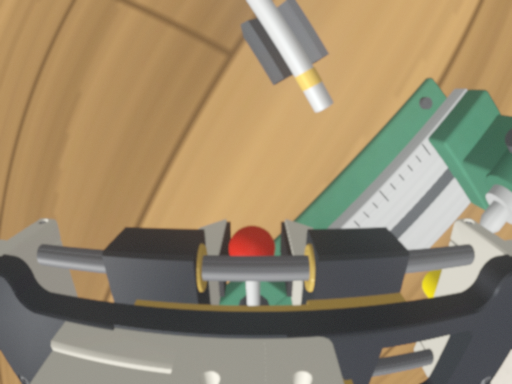

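```bash
python3 -m creep '[[[-0.0007,0.0073,0],6,0.029],[[-0.0021,0.0145,0],12,0.029],[[-0.0042,0.0215,0],18,0.029],[[-0.0071,0.0283,0],24,0.029],[[-0.0106,0.0347,0],30,0.029],[[-0.0148,0.0407,0],36,0.029],[[-0.018,0.0444,0],42,0.029],[[-0.018,0.0444,0],42,0.029]]'
python3 - <<'E'
from h import *
save('wrist','w8')
E
```

```text
clock: 11.2
eef_pos: [0.5482, 0.0703, 0.0945]
orientation: [-180.0, -0.0, 79.9]
wrist_force: [-0.2, -0.0, -0.3]
width: 0.0289
```

View pics/w8.png

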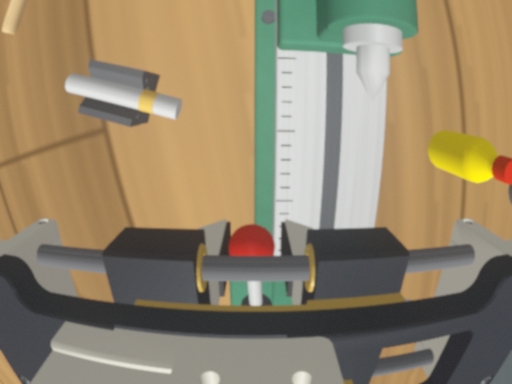

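```bash
for i in 1 2 3; do python3 -m creep '[[[0,0.001,0],0,0.029],[[0,0.002,0],0,0.029],[[0,0.002,0],0,0.029]]' | grep -E 'eef|force'; done
```

```text
eef_pos: [0.5499, 0.0701, 0.0946]
wrist_force: [-3.3, 1.5, 0.1]
eef_pos: [0.5513, 0.0701, 0.0945]
wrist_force: [-5.0, 2.8, 1.2]
eef_pos: [0.5515, 0.07, 0.0943]
wrist_force: [-10.1, 3.9, 4.9]
```

```bash
python3 -m creep '[[[0,0.001,0],0,0.029],[[0,0.002,0],0,0.029],[[0,0.002,0],0,0.029]]' | grep -E 'eef|force'
python3 - <<'E'
from h import *
save('wrist','w9');crop('w9',190,200,320,330,5,'w9c')
E
```

```text
eef_pos: [0.5517, 0.0701, 0.0941]
wrist_force: [-15.7, 5.3, 8.9]
```

View pics/w9c.png

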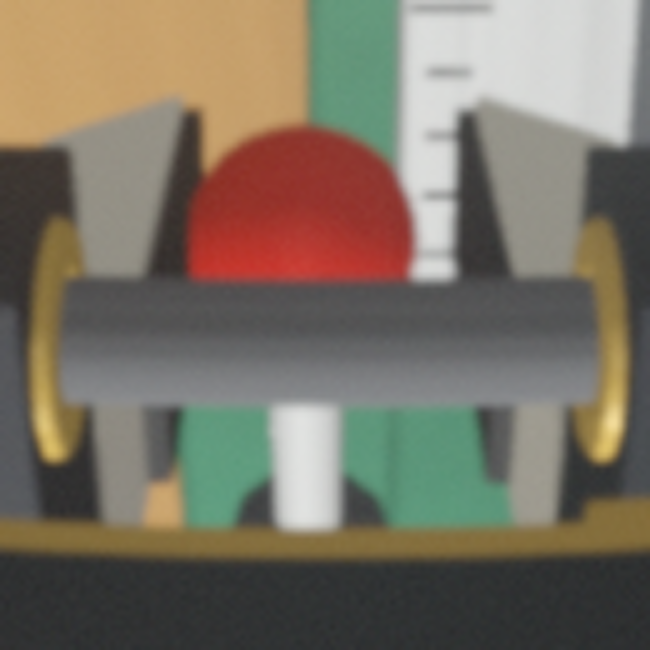

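```bash
python3 -m creep '[[[0,-0.006,0],0,0.029],[[0,-0.006,0],0,0.04],[[0,-0.006,-0.03],0,0.04],[[0,-0.006,-0.07],0,0.04],[[0,-0.006,-0.11],0,0.045],[[-0.05,0.01,-0.115],0,0.045],[[-0.1,0.03,-0.115],0,0.045],[[-0.15,0.045,-0.115],0,0.045],[[-0.19,0.045,-0.115],0,0.045],[[-0.19,0.045,-0.115],0,0.045],[[-0.19,0.045,-0.115],0,0.045],[[-0.19,0.045,-0.115],0,0.045]]'
python3 - <<'E'
from h import *
save('wrist','w10')
E
```

```text
clock: 13.7
eef_pos: [0.5671, -0.1255, 0.2099]
orientation: [179.9, 0.0, 79.8]
wrist_force: [1.0, -0.2, 0.9]
width: 0.0448
```

View pics/w10.png

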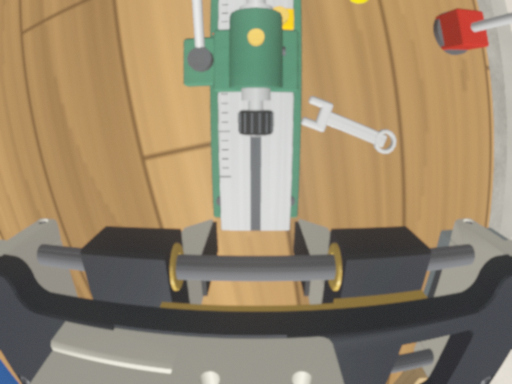

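Run:
```python
from h import *
crop('w10',180,0,320,150,4,'w10c')
L=load('w10')
for p,z in [((256,122),.134),((256,111),.134),((256,134),.134),((239,122),.12),((273,122),.12),((256,37),.148),((200.5,58),.088)]: print(p,atz(wray(L,*p),z).round(4))
```

```text
(256, 122) [ 0.578  -0.0651  0.134 ]
(256, 111) [ 0.5796 -0.0565  0.134 ]
(256, 134) [ 0.5763 -0.0745  0.134 ]
(239, 122) [ 0.564  -0.0634  0.12  ]
(273, 122) [ 0.5918 -0.0683  0.12  ]
(256, 37) [ 0.5894 -0.0013  0.148 ]
(200.5, 58) [0.5376 0.0025 0.088 ]
```

View pics/w10c.png

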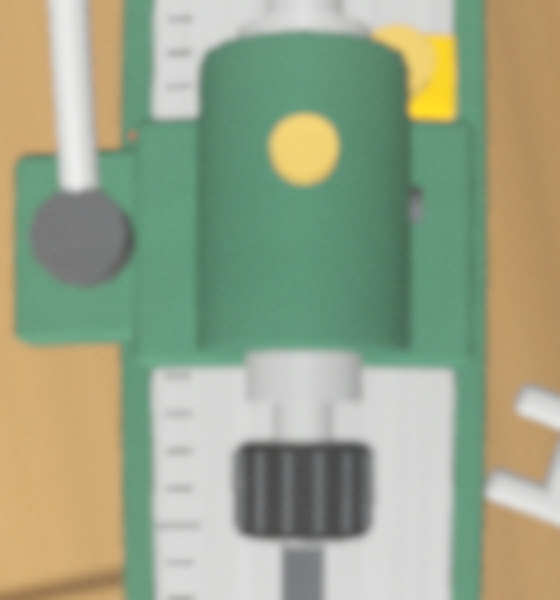

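```bash
python3 -m creep '[[[0.03,0.0005,0],0,0.045],[[0.0605,0.0005,0.02],0,0.045],[[0.0605,0.0005,0.05],0,0.045],[[0.0605,0.0005,0.08],0,0.045],[[0.0605,0.0005,0.098],0,0.045],[[0.0605,0.0005,0.108],0,0.045],[[0.0605,0.0005,0.108],0,0.045],[[0.0605,0.0005,0.108],0,0.045],[[0.0605,0.0005,0.108],0,0.045]]'
python3 - <<'E'
from h import *
save('wrist','w11');save('scene','s11');crop('s11',180,135,290,225,7,'s11c')
E
```

```text
clock: 14.65
eef_pos: [0.5789, -0.0666, 0.1031]
orientation: [179.8, 0.0, 79.8]
wrist_force: [0.5, -0.4, 0.1]
width: 0.0449
```

View pics/w11.png

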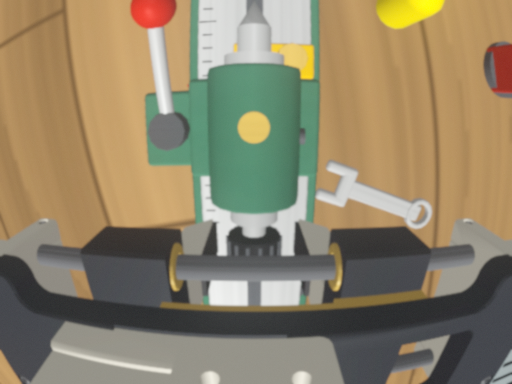

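View pics/s11c.png

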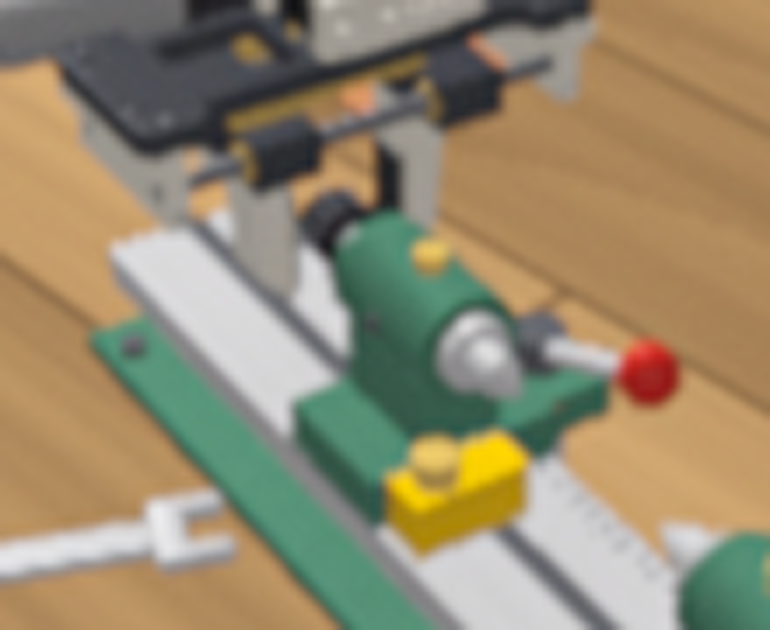

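Fingers straddle the knob (row ~240, cols 230–280), lever along the bed, foot against the stop. Closing.

```bash
python3 -m creep '[[[0,0,0],0,0.02],[[0,0,0],0,0.02],[[0,0,0],0,0.02],[[0,0,0],0,0.02],[[0,0,0],0,0.02],[[0,0,0],0,0.02],[[0,0,0],0,0.02]]'; python3 -c "
from h import *
save('wrist','w12')"; python3 -m creep '[[[-0.002,0,0],0,0.02],[[-0.004,0,0],0,0.02],[[-0.006,0,0],0,0.02],[[-0.008,0,0],0,0.02],[[-0.01,0,0],0,0.02],[[-0.01,0,0],0,0.02],[[-0.01,0,0],0,0.02]]';python3 -c "
from h import *
save('wrist','w13')"
```

```text
clock: 15.45
eef_pos: [0.5778, -0.0667, 0.1018]
orientation: [-180.0, 0.0, 79.8]
wrist_force: [-3.5, -0.8, 3.5]
width: 0.0272
clock: 16.2
eef_pos: [0.5762, -0.076, 0.1018]
orientation: [-180.0, -0.0, 79.8]
wrist_force: [-2.2, 4.8, 4.4]
width: 0.0271
```

View pics/w13.png

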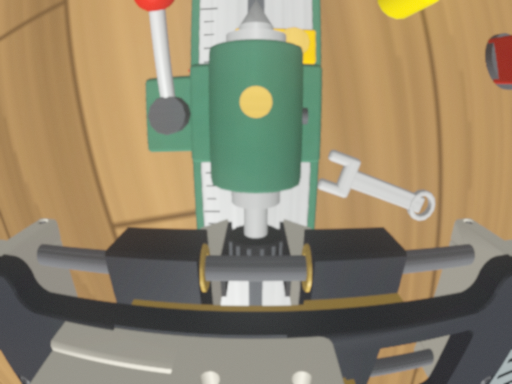

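```bash
python3 -m creep '[[[-0.002,0,0],0,0.02],[[-0.004,0,0],0,0.02],[[-0.006,0,0],0,0.02],[[-0.008,0,0],0,0.02],[[-0.010,0,0],0,0.02],[[-0.012,0,0],0,0.02],[[-0.012,0,0],0,0.02],[[-0.012,0,0],0,0.02]]';python3 -c "
from h import *
save('wrist','w14');crop('w14',190,20,330,270,3,'w14c');save('scene','s14');crop('s14',180,135,290,225,7,'s14c')"
```

```text
clock: 17.05
eef_pos: [0.5741, -0.0872, 0.1018]
orientation: [-180.0, -0.1, 79.8]
wrist_force: [-1.7, 7.0, 5.4]
width: 0.0272
```

View pics/w14c.png

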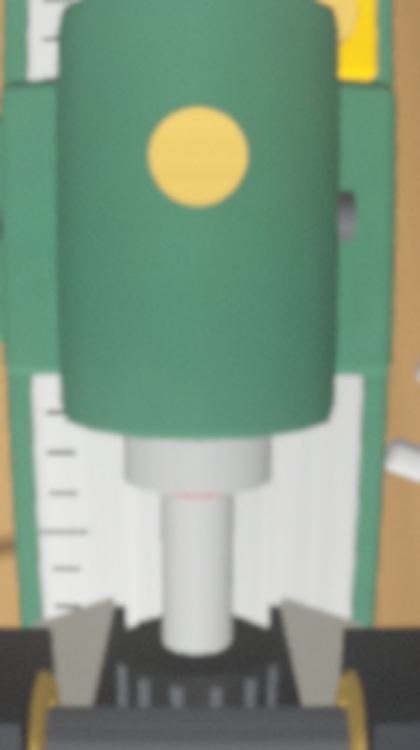

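View pics/s14c.png

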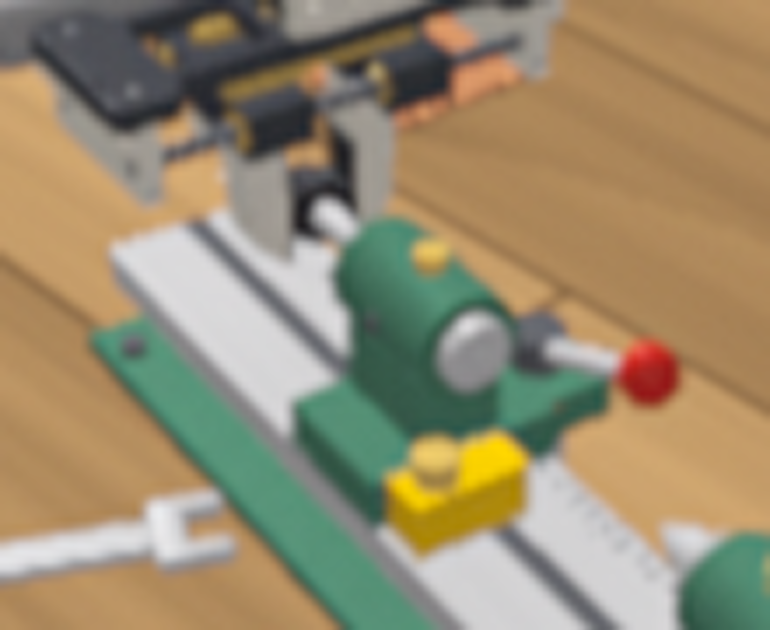

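```bash
python3 -m creep '[[[-0.001,0,0],0,0.02],[[-0.002,0,0],0,0.02],[[-0.0035,0,0],0,0.02],[[-0.0035,0,0],0,0.02],[[-0.0035,0,0],0,0.02],[[-0.0035,0,0],0,0.02],[[-0.0035,0,0],0,0.02]]';python3 -c "
from h import *
p=env.state()['eef_pos'];print(p, np.hypot(p[0]-.5778,p[1]+.0667))
save('wrist','w15');crop('w15',190,20,330,270,3,'w15c')"
```

```text
clock: 17.85
eef_pos: [0.5735, -0.0905, 0.1018]
orientation: [-180.0, -0.1, 79.8]
wrist_force: [-1.2, 7.6, 5.1]
width: 0.0273
[ 0.57353444 -0.09046991  0.10183477] 0.0241496141795003
```

View pics/w15c.png

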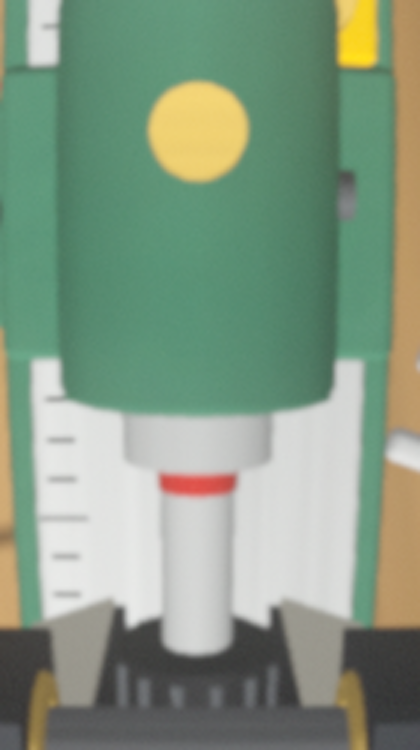

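```bash
python3 - <<'E'
from h import *
u=np.array([.178,.984,0])
for n,rows in [('w15',(473.5,494.5,470,655)),('w14',(493,497,490,655))]:
    L=load(n)
    a,b,c,k=[20+(r+.5)/3-.5 for r in rows]; x=190+198.5/3-.5
    st=[float(atz(wray(L,x,r),.126)@u) for r in (a,b,k)]; col=float(atz(wray(L,x,c),.132)@u)
    print(n,'ring vis',st[0]-st[1],'collar edge(z.132) to ring far edge',col-st[1],'collar-knob',col-st[2])
E
python3 -c "
from h import *
save('scene','s15');crop('s15',180,135,290,225,7,'s15c')"
```

```text
w15 ring vis 0.003386340545566982 collar edge(z.132) to ring far edge 0.005418219925754558 collar-knob 0.03313103501648907
w14 ring vis 0.0006493457935264693 collar edge(z.132) to ring far edge 0.002751637374344973 collar-knob 0.0300629600917565
```

View pics/s15c.png

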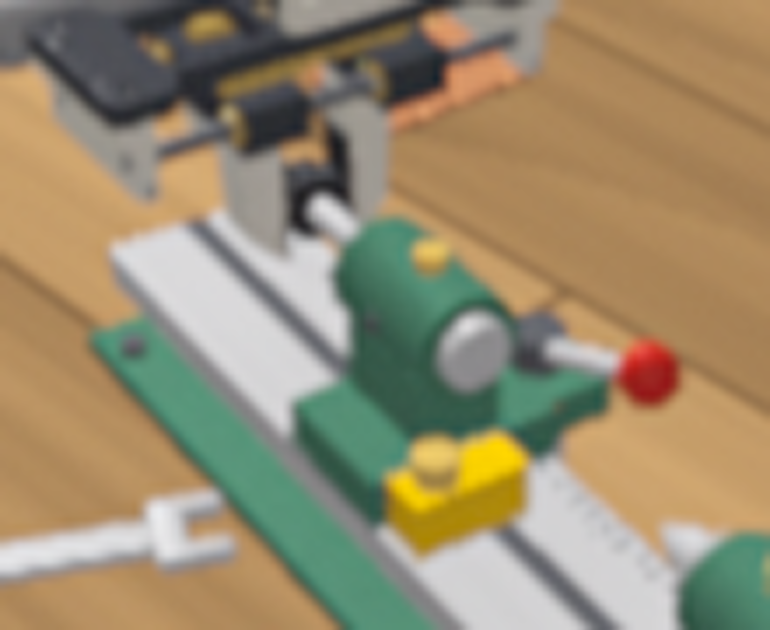

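View pics/w15.png

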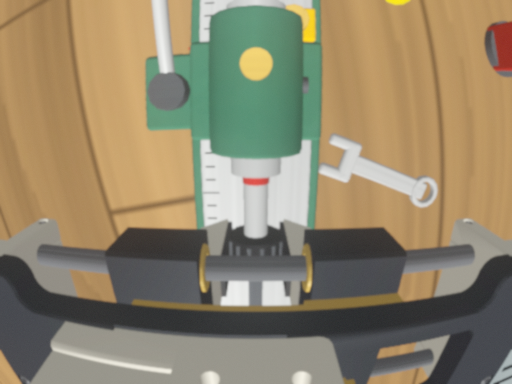

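```bash
python3 -m creep '[[[0,0,0],0,0.02],[[0,0,0],0,0.02],[[0,0,0],0,0.02],[[0,0,0],0,0.02],[[0,0,0],0,0.02],[[0,0,0],0,0.02]]';python3 -c "
from h import *
a=load('w15')[0]['frame'];b=save('wrist','w16')['frame'];print(np.abs(a.astype(int)-b).mean())
d=np.abs(load('s11')[0]['frame'].astype(int)-save('scene','s16')['frame']);print(d[170:225,220:290].mean())
p=env.state()['eef_pos'];print(np.hypot(p[0]-.5778,p[1]+.0667)); env.close_job()"
```

```text
clock: 18.55
eef_pos: [0.5735, -0.0905, 0.1018]
orientation: [-180.0, -0.1, 79.8]
wrist_force: [-1.0, 8.0, 5.6]
width: 0.0274
0.8787197536892362
1.9837229437229438
0.02416081747635403
the job is handed in; nothing more can be done
```

The job is done and handed in at about 18.6 s, with the gripper still holding the knob at the mark.

- **Tailstock:** I gripped it by the barrel and slid it about 75 mm, until it stopped moving and the push rose to about 13 N against the bed stop. The scene picture taken while pulling the knob shows the foot still at the stop.
- **Clamp lever:** I carried the ball round about 90°. It stopped there while the push rose to about 16 N, and the wrist picture showed the lever lying along the bed towards the headstock.
- **Knob:** I drew it out 24.2 mm by the arm's own position reading, against the 24 mm mark. It was holding steady at about 8 N with no slip over the last 0.6 s.
- **Red ring:** In the wrist picture its far edge measures 5.4 mm from the collar, give or take 0.7 mm by my estimate. It should be 5 mm. The collar's lip hides the last 1.7 mm or so of stem from that camera, so only about 3.4 mm of the ring could be seen directly.

None of the moves touched the other things on the bench. No check failed.

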